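Hold a spring clip gaping around a recipe card's edge

TASK

Pick up the big wooden spring clip from the cutting board by its two handles, squeeze it wide open and bring it around the free upright edge of the standing recipe card (the edge that juts out beyond the wooden foot), about halfway up, one jaw on each side and the jaw tips about two centimetres in from the edge. Finish while still holding it there squeezed open, jaws clear of both faces, so that I can slip a second card in: do not let go or let it close. Do not bump the card or shift its stand, and leave the other things on the board where they are.

Things in the scene. Friction and masses are not known exactly. Their poses are not given: they have to be found in the camera images.
- clip: Big dark wooden spring clip (clothes-peg type), 107 mm long, 60 g, lying on its side on the board (board top z = 0.030), 24 mm tall. Origin on its upright pivot axis, at the underside; z up; while shut, x is its centre line and points to the jaws, which end at x = 52 mm, 22 mm wide over both. The frame belongs to the +y lever and turns with it by half the joint value when squeezed.
- clip_grip (a point): Where to squeeze: between the two flat upright handles, on the shut clip's centre line, 35 mm behind the pivot, 12 mm above the underside. The handles (6 mm thick, 24 mm tall) run back to 55 mm behind the pivot, flaring: shut, about 37 mm over their outsides at 20 mm behind the pivot, 53 mm at the ends. Squeezing them together opens the jaws.
- clip_lever (a joint): Angle between the clip's two levers: 0 shut, 0.49 rad fully open at a hard stop, where the handles are parallel, 26 mm over their outsides, and the jaw tips 22 mm apart. A spring shuts it: squeezing at clip_grip takes about 3 N to start and 8 N at the stop; a 20 to 40 N grip closed until it stops rests safely on the stop.
- tip_a (a point): Middle of the gripping face of the jaw tip on the clip's +y side, 46 mm ahead of the pivot and 12 mm above the underside. Moves with that jaw.
- tip_b (a point): The same point on the other (-y side) jaw tip; it coincides with tip_a while the clip is shut.
- card: Rigid white recipe card, 140 mm wide, 4 mm thick, upright in a wooden foot; loose, 600 g in all. Origin at board level below the card's free upright edge; x runs along the card from that edge to the foot, y square to its faces, z up. Card: x = 0 to 140 mm, z = 22 to 107 mm. Foot: x = 66 to 146, y = -32 to 32 mm, 30 mm tall; the first 66 mm of card hang free above the board.
- card_edge (a point): Middle of the card's free upright edge, 64.5 mm above the board, axes as card (x points from the edge into the card). The clip's jaws must point along +x here.
- mould: Bystander: square open aluminium pressing mould, 90 x 90 x 45 mm, on the board. Origin under its centre.
- paddle: Bystander: green hard rice paddle, 212 mm long, 64 mm wide, 10 mm thick, lying on the board. Origin at its middle underside, handle to its -x.
- cup: Bystander: glass measuring cup with handle (at its +y), 76 mm across, 95 mm tall, on the board. Origin under its centre.
- chopstick1: Bystander: lacquered chopstick, 230 mm long, 7 mm thick, lying along its x near the board's robot-side edge. Origin at its middle underside.
- chopstick2: Bystander: the other chopstick, the same.
- dish: Bystander: small white sauce dish, 68 mm across, 20 mm tall, on the board between the clip and the card. Origin under its centre.
Mind the look-alikes: they are no part of the job. Of the things that look like the clip, the smaller one is meant.

How it is judged:
By the outcome, as a careful person would: the job done as asked, in the order asked, and still so for the second after the job is handed in, while the arm keeps its last pose, push and grip.
It also fails if it takes over 32 s, if anything falls off the work surface, if the arm or the gripper's body presses on something with over 40 N, if the wrist force passes 120 N, or if a joint passes its speed limit or range.

ROBOT

A 7-joint arm with a two-finger parallel gripper is mounted at the origin on the work surface. World frame = base frame: x ahead of the robot, y to its left, z up, the work surface at z = 0. Lengths are in m, angles in degrees, forces in N, time in s.
With the tool pointing down it reaches from about 0.35 to 0.775 m from the base axis. Payload 3.1 kg.
Tool frame: the origin (TCP) lies on the centre line of the jaws, within the pads' length; the fingertips stand 17 mm ahead of it and the grasp point (between the pads) lies 2 mm behind it (robot.tip_reach is the distance from the TCP to the fingertips, in m); z points along the fingers, y is the direction in which the jaws open and shut (so a half turn about z gives the same grasp; the last joint's range is limited). The gripper opens to 85 mm and grips with 20 to 120 N. Pads are 22 mm wide; open, the fingers measure 114 mm over their backs; the gripper's body (76 mm by 85 mm) begins 54 mm behind the grasp point. The pads swing forward as they close: fully open they stand 13 mm farther back than shut.
Start: joints at [-74.295, 17.813, 0.802, 86.603, -0.252, 75.585, -1.558], TCP at [0.171, 0.523, 0.248] pointing down, gripper open.
Joint ranges: [-154.91, 154.91], [-16.99, 109.72], [-72.82, 74.43], [7.12, 147.25], [-82.49, 262.49], [11.32, 116.49], [-174.64, 174.64]. Speed limits (degrees/s): [159.86, 159.86, 180, 180, 180, 180, 180].

INTERFACE

Orientations are given as [roll, pitch, yaw] about the fixed x, y, z axes, in that order (R = Rz(yaw) Ry(pitch) Rx(roll)).
In Python, from station import robot, fingers, vision, workorder, recognise gives the robot as it stands. Calls block until the motion is done:
- robot.move_to(position, orientation): joint-space move of the TCP to a pose.
- robot.line_to(position, orientation=None, velocity=0.15, f_stop=None): straight line of the TCP; orientation=None keeps the orientation; velocity is the mean speed in m/s. With f_stop (N) it stops when the force on the tool has changed by that much, and returns True; else False.
- robot.move_j(angles): joint-space move.
- fingers.gripper_to(opening, force=None): opening from 0.0 (shut) to 1.0 (fully open); force is the grip in N (None keeps the last); returns when the fingers have stopped.
- robot.pause(seconds).
- robot.inverse_kinematics(position, orientation): joint angles nearest the present ones, or None.
- vision.grab_frame(name): name is "scene" or "top"; returns the picture (480x640x3 uint8, red, green, blue); there is no depth.
- vision.calibration(name): a dict with "mtx" (3x3 intrinsics, pixels), "k1" (the pictures are not rectified: a ray, as slopes to the right and down, at radius r is drawn at 1 + k1 r^2 times it, then the intrinsics apply), "extrinsics" (4x4, takes a point from world to camera coordinates). Camera axes: x right, y up, looking along -z (the intrinsics and any distortion apply to the point x, -y, -z); pixel columns grow to the right and rows downward; lengths in m; the calibration is good to about 2 mm. A picture is of the moment at which its call begins. calibration takes no time and is no camera call.
A pose or a line that the arm cannot do raises robot.PlanningError and nothing moves.
- workorder.close_job(): hands the job in, once; it reports no verdict.
Trained networks look in the newest picture that a camera, given by its name, has taken for a name from the list of things; names that differ only in an ending like _2 or _b are one class to them, and where a whole thing is asked for, a point or a joint stands for the part that bears it (a point fixed in the world has none). Each returns a list of dicts, best first, with "p" (0 to 1); they miss things now and then, are a little off and sometimes report something else, mostly with a low value. They report only what shows in the picture. A call takes as long as a camera call. They do not tell look-alikes from the thing itself.
- recognise(label, camera): "rect" ([centre column, centre row, width, height] in pixels, round what is visible of it).
Readings, each from a call of its own:
- robot.current_time_s(): time.
- robot.current_joint_positions(): joint angles.
- robot.current_dq(): joint speeds.
- robot.current_joint_torque(): joint torques, N m.
- robot.current_tool_pos(): TCP position.
- robot.current_eef_rot(): TCP orientation.
- robot.current_contact_force(): force on the tool from outside, world axes, zero at the start.
- robot.current_torque(): the same for the moment, N m.
- robot.current_finger_gap(): opening from 0.0 (shut) to 1.0 (fully open).
Only numpy, scipy, OpenCV 4.12 (cv2) and the standard library are available. Lean on these libraries where they do the work, as an engineer would, in place of code of your own. Each camera call takes 0.05 s, during which the arm holds its last target.

## Working session

There is one attempt and no reset: what is moved stays moved. The work goes in short steps, each a Python script; the robot and the scene stay as the last script left them, time stands still between calls to the robot, and variables do not carry over. Pictures are saved under pics/ and viewed, and the job is handed in when it is done.

```bash
ls; mkdir -p pics; python3 - <<'E'
from station import robot, fingers, vision, workorder, recognise
import cv2
for n in ("scene","top"):
    f=vision.grab_frame(n); cv2.imwrite(f"pics/{n}0.png",f[:,:,::-1])
    c=vision.calibration(n); print(n,c)
    for l in ("clip","card","dish","mould","paddle","cup","chopstick1"):
        print(l,[( [round(x) for x in d["rect"]],round(d["p"],2)) for d in recognise(l,n)][:4])
print(robot.current_time_s())
E
```

```text
pics
scene {'mtx': array([[526.1992592 ,   0.        , 317.18694598],
       [  0.        , 526.1992592 , 240.02899929],
       [  0.        ,   0.        ,   1.        ]]), 'k1': -0.1578022399627755, 'extrinsics': array([[-0.82721061,  0.56179514, -0.01043166,  0.50908085],
       [-0.41434895, -0.59735475,  0.68664565,  0.03198251],
       [ 0.37952279,  0.57232292,  0.72691741, -1.28502222],
       [ 0.        ,  0.        ,  0.        ,  1.        ]])}
clip [([303, 271, 44, 42], 0.91), ([314, 149, 28, 41], 0.64)]
card [([411, 377, 71, 98], 0.7), ([304, 269, 45, 41], 0.42)]
dish [([338, 333, 35, 28], 0.75)]
mould [([276, 364, 70, 67], 0.56), ([304, 270, 48, 41], 0.52)]
paddle [([278, 220, 83, 47], 0.89)]
cup [([195, 258, 50, 60], 0.57)]
chopstick1 [([406, 284, 70, 74], 0.82), ([422, 290, 75, 66], 0.57)]
top {'mtx': array([[522.18643079,   0.        , 327.75947876],
       [  0.        , 522.18643079, 225.28275899],
       [  0.        ,   0.        ,   1.        ]]), 'k1': -0.01317207148779177, 'extrinsics': array([[ 1.02678011e-03, -9.99965440e-01, -8.25014966e-03,
        -1.66921108e-01],
       [ 9.94804525e-01,  1.81558829e-04,  1.01803359e-01,
        -5.15018609e-01],
       [-1.01798343e-01, -8.31181588e-03,  9.94770331e-01,
        -1.34207229e+00],
       [ 0.00000000e+00,  0.00000000e+00,  0.00000000e+00,
         1.00000000e+00]])}
clip [([476, 310, 61, 36], 0.67), ([326, 214, 44, 20], 0.59)]
card [([196, 215, 60, 27], 0.93), ([291, 280, 54, 4], 0.29), ([325, 213, 38, 19], 0.22)]
dish [([258, 202, 25, 28], 0.55), ([194, 217, 60, 25], 0.45), ([261, 284, 74, 3], 0.21)]
mould [([262, 149, 40, 40], 0.77)]
paddle [([391, 234, 24, 82], 0.92), ([325, 214, 34, 23], 0.59)]
cup [([379, 140, 32, 46], 0.64)]
chopstick1 [([255, 284, 86, 0], 0.64), ([271, 282, 86, 7], 0.54)]
0.8
```

```bash
python3 - <<'E'
import cv2
t=cv2.imread("pics/top0.png"); s=cv2.imread("pics/scene0.png")
cv2.imwrite("pics/t_all.png",t)
cv2.imwrite("pics/t_z.png",cv2.resize(t[170:270,150:380],(0,0),fx=3.45,fy=3.45,interpolation=cv2.INTER_CUBIC))
cv2.imwrite("pics/s_z.png",cv2.resize(s[130:430,160:480],(0,0),fx=2,fy=2,interpolation=cv2.INTER_CUBIC))
E
```

```text
(no output)
```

View pics/t_all.png

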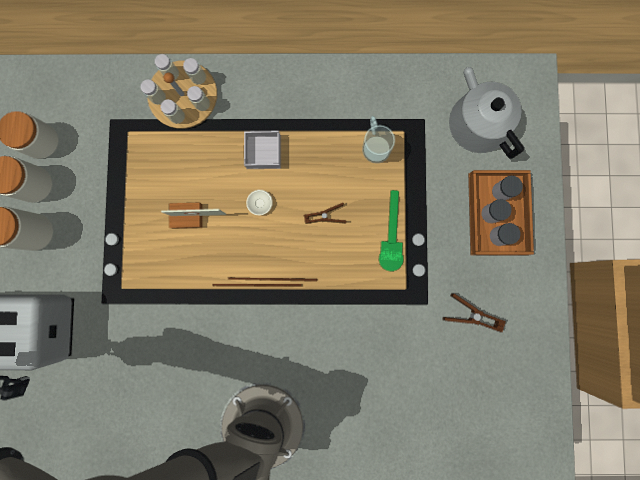

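View pics/t_z.png

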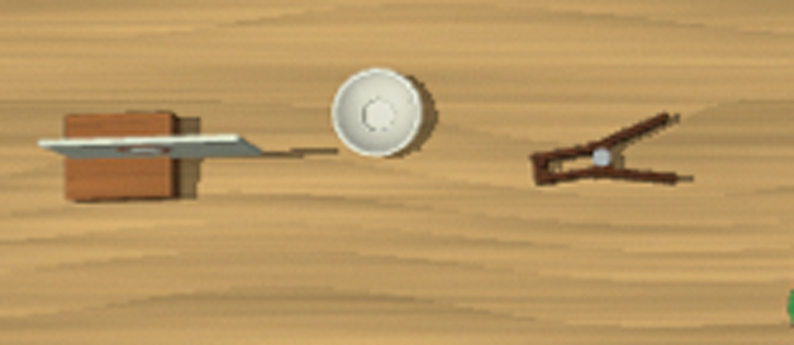

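View pics/s_z.png

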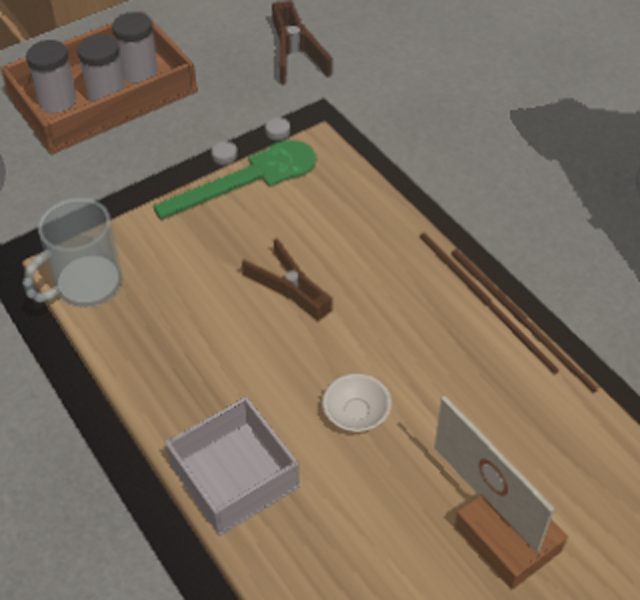

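The clip to use is the smaller one, on the board at top-view pixel (324,215), with its jaws to the left. The card's free edge is at about (223,214). Next I'll zoom in on both to pick points for a model fit.

```bash
python3 - <<'E'
import cv2,numpy as np
t=cv2.imread("pics/top0.png"); s=cv2.imread("pics/scene0.png")
def z(im,c0,r0,w,h,k,n):
    o=cv2.resize(im[r0:r0+h,c0:c0+w],(0,0),fx=k,fy=k,interpolation=cv2.INTER_NEAREST)
    for i in range(0,w,10):
        cv2.line(o,(i*k,0),(i*k,5),(255,0,255),1); cv2.putText(o,str(c0+i),(i*k,15),0,.35,(255,0,255),1)
    for i in range(0,h,10):
        cv2.line(o,(0,i*k),(5,i*k),(255,0,255),1); cv2.putText(o,str(r0+i),(6,i*k+4),0,.35,(255,0,255),1)
    cv2.imwrite(n,o)
z(t,295,195,65,40,12,"pics/a.png")
z(t,155,195,75,40,10,"pics/b.png")
z(s,275,243,60,50,12,"pics/c.png")
z(s,370,320,80,105,5,"pics/d.png")
E
```

```text
(no output)
```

View pics/a.png

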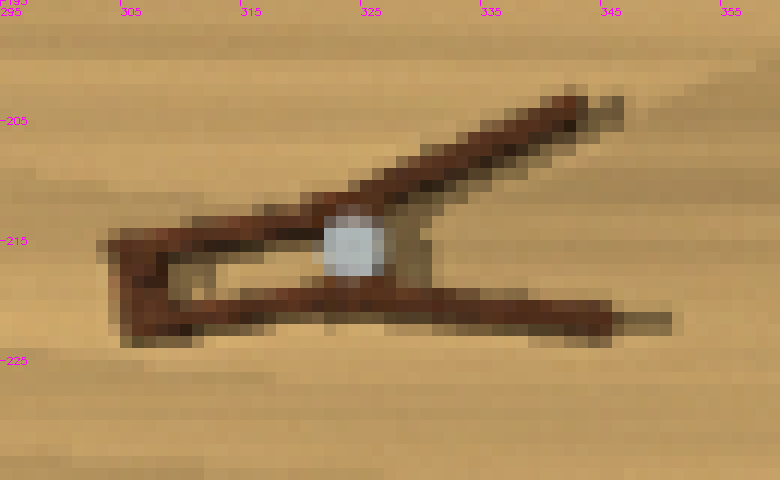

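View pics/b.png

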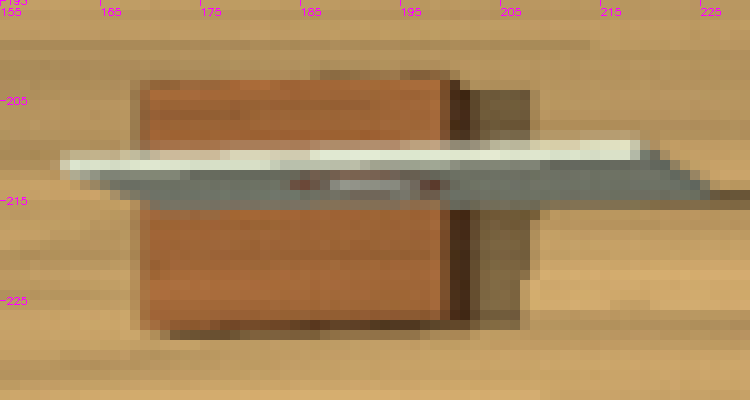

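View pics/c.png

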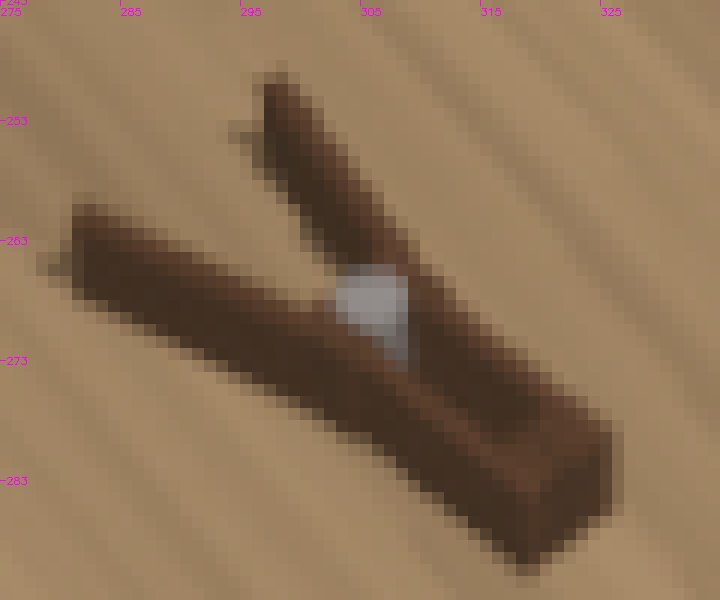

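View pics/d.png

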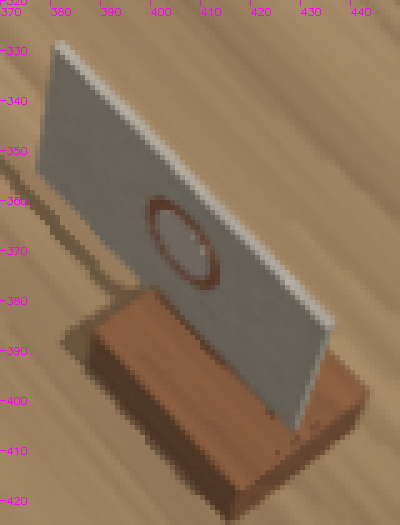

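```bash
cat > h.py <<'E'
import numpy as np
from scipy.optimize import least_squares
from station import robot, fingers, vision, workorder, recognise
C={n:vision.calibration(n) for n in ("scene","top")}
def proj(n,P):
    c=C[n]; P=np.atleast_2d(P); q=P@c["extrinsics"][:3,:3].T+c["extrinsics"][:3,3]
    s=np.c_[q[:,0]/-q[:,2],-q[:,1]/-q[:,2]]; r2=(s**2).sum(1,keepdims=True)
    s=s*(1+c["k1"]*r2); K=c["mtx"]
    return np.c_[s[:,0]*K[0,0]+K[0,2],s[:,1]*K[1,1]+K[1,2]]
def place(p,L,z0=0.030):
    c,s=np.cos(p[2]),np.sin(p[2]); L=np.atleast_2d(L)/1000.
    return np.c_[p[0]+c*L[:,0]-s*L[:,1],p[1]+s*L[:,0]+c*L[:,1],z0+L[:,2]]
def fit(obs,p0,dim=3):
    # obs: list (cam, local mm xyz, pixel)
    def f(p): return np.concatenate([proj(n,place(p,l))[0]-u for n,l,u in obs])
    r=least_squares(f,p0,loss="soft_l1",f_scale=0.7)
    return r.x,f(r.x).reshape(-1,2)
def px(pt,o,k): return np.array(o)+np.array(pt)/k-0.5
E
python3 - <<'E'
from h import *
np.set_printoptions(precision=4,suppress=True)
T=lambda z:px(z,(295,195),12); S=lambda z:px(z,(275,243),12)
clip=[("top",(52,-11,24),T((115,240))),("top",(52,11,24),T((125,340))),("top",(-55,-26.5,24),T((567,97))),("top",(-55,26.5,24),T((612,337))),("top",(0,0,24),T((352,247))),
("scene",(52,-11,24),S((528,483))),("scene",(52,-11,0),S((528,572))),("scene",(52,11,24),S((612,428))),("scene",(52,11,0),S((612,512))),
("scene",(-55,-26.5,24),S((75,213))),("scene",(-55,-26.5,0),S((75,293))),("scene",(-55,20.5,24),S((265,90))),("scene",(0,0,24),S((373,290)))]
T=lambda z:px(z,(155,195),10); S=lambda z:px(z,(370,320),5)
card=[("top",(0,-2,107),T((640,135))),("top",(0,2,107),T((640,160))),("top",(140,-2,107),T((60,150))),("top",(140,2,107),T((65,172))),("top",(0,2,22),T((712,193))),
("top",(66,-32,30),T((440,80))),("top",(66,32,30),T((440,322))),("top",(146,-32,30),T((138,80))),("top",(146,32,30),T((138,326))),
("scene",(0,-2,107),S((54,48))),("scene",(0,2,107),S((63,40))),("scene",(0,-2,22),S((38,172))),("scene",(140,2,107),S((333,321))),("scene",(140,-2,30),S((296,430))),
("scene",(66,-32,30),S((92,332))),("scene",(66,-32,0),S((92,362))),("scene",(146,-32,30),S((236,490))),("scene",(146,32,30),S((368,392)))]
for nm,o,p0 in(("clip",clip,(.54,-.15,1.6)),("card",card,(.54,.05,1.6))):
    for cams in (("top","scene"),("top",),("scene",)):
        oo=[a for a in o if a[0] in cams]
        p,r=fit(oo,p0); print(nm,cams,p,np.degrees(p[2]))
        if len(cams)==2: print(np.c_[r])
E
```

```text
clip ('top', 'scene') [ 0.537  -0.158   1.7209] 98.59870277885884
[[-0.4047 -0.0194]
 [-0.0057  0.0605]
 [ 2.1614 -0.1761]
 [ 1.5451  0.056 ]
 [ 0.4797  0.5955]
 [ 0.0195  1.2406]
 [ 0.1159  0.8643]
 [ 0.6484  0.2372]
 [ 0.6235  0.3064]
 [-0.7643 -0.4265]
 [-0.0887  0.0382]
 [-0.4238 -1.0754]
 [ 0.2466  0.8068]]
clip ('top',) [ 0.5373 -0.1563  1.7237] 98.76154417629363
clip ('scene',) [ 0.5366 -0.1588  1.7201] 98.553631530852
card ('top', 'scene') [0.542  0.0963 1.5975] 91.5291710589675
[[ 0.1663  0.692 ]
 [ 0.1732 -0.1679]
 [ 0.5231  0.7394]
 [ 0.0112  0.1777]
 [ 0.0893  0.8252]
 [ 0.9925 -0.6899]
 [ 1.0038 -0.1389]
 [ 0.2221  0.1475]
 [ 0.0816  0.2836]
 [ 0.1038 -0.3273]
 [ 0.0291  0.1485]
 [-0.353  -0.0587]
 [ 0.779   0.6611]
 [-0.7813  0.8528]
 [-0.1807 -0.4137]
 [-1.7137  1.2626]
 [ 0.8982  0.9969]
 [ 1.0354  0.2359]]
card ('top',) [0.5427 0.0971 1.5984] 91.58358845763789
card ('scene',) [0.5416 0.0956 1.5976] 91.53425092304815
```

```bash
python3 - <<'E'
from h import *
print(robot.current_eef_rot(), robot.tip_reach)
for psi in (98.65,-81.35):
    for P in ([.5423,-.1921,.048],[.5436,.0364,.15]):
        print(psi,robot.inverse_kinematics(P,[180,0,psi]))
E
```

```text
[1.79995071e+02 1.61833587e-03 1.61910288e+02] 0.017
98.65 [-21.73678051  45.93807327  61.50780433  98.33362861 -44.69077759
  63.89806467  62.46248154]
98.65 [-35.09072781  25.04051428  39.9252472   97.03250609 -17.5398971
  64.33727279  18.5235349 ]
-81.35 [ -22.94798267   47.66717516   64.30348125   98.37200078  -47.07338015
   65.46958527 -115.79066282]
-81.35 [ -49.5491157    34.04813917   64.58550934   97.49094412  -32.61913846
   69.74168044 -148.23648426]
```

```bash
python3 - <<'E'
from h import *
import cv2
a=[180,0,98.65]
robot.move_to([.5423,-.1921,.20],a); print(robot.current_time_s(),robot.current_joint_positions())
print("stop",robot.line_to([.5423,-.1921,.09],a,velocity=.15))
print("stop",robot.line_to([.5423,-.1921,.048],a,velocity=.05,f_stop=6))
print(robot.current_time_s(),robot.current_tool_pos(),robot.current_contact_force())
f=vision.grab_frame("scene"); cv2.imwrite("pics/g1.png",cv2.resize(f[170:350,200:440,::-1],(0,0),fx=3.3,fy=3.3,interpolation=cv2.INTER_CUBIC))
f=vision.grab_frame("top"); cv2.imwrite("pics/g1t.png",cv2.resize(f[150:290,240:420,::-1],(0,0),fx=4,fy=4,interpolation=cv2.INTER_CUBIC))
E
```

```text
3.6417 [-22.87118421  33.55111803  62.65125261  88.53629893 -30.34925786
  76.59198161  51.85006242]
stop False
stop False
5.5167 [ 0.54251385 -0.19235974  0.04829641] [-0.09241216 -0.96386419 -0.05730769]
```

View pics/g1.png

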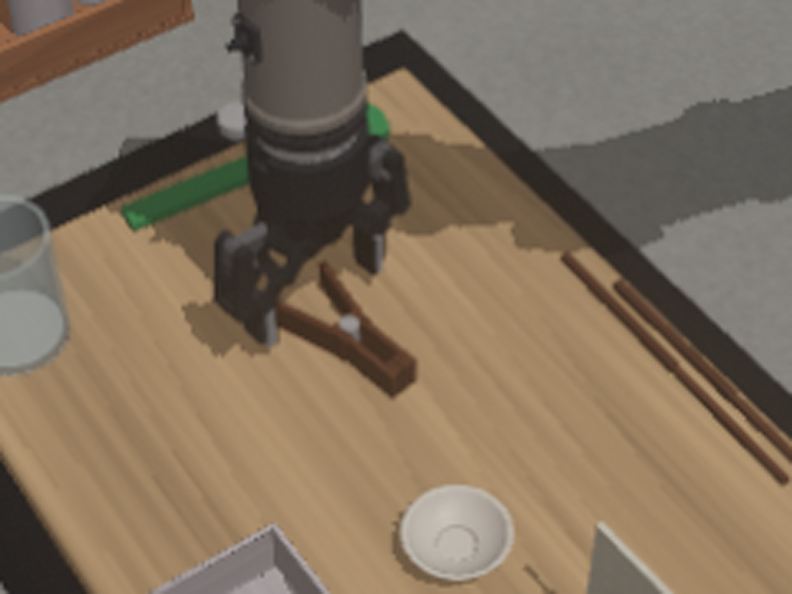

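View pics/g1t.png

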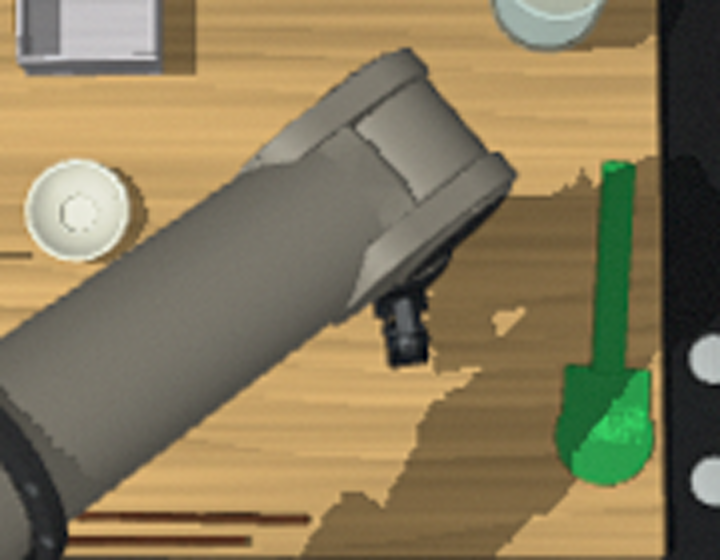

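The fingers straddle the handles, with the pivot at about (348,325) in the zoom, and nothing is touching. Closing now.

```bash
python3 - <<'E'
from h import *
import cv2
fingers.gripper_to(0.0,force=35)
print(robot.current_time_s(),robot.current_finger_gap(),robot.current_finger_gap()*85,robot.current_contact_force())
f=vision.grab_frame("scene"); cv2.imwrite("pics/g2f.png",f[:,:,::-1]);cv2.imwrite("pics/g2.png",cv2.resize(f[220:310,250:370,::-1],(0,0),fx=6,fy=6,interpolation=cv2.INTER_NEAREST))
E
```

```text
6.1917 0.2878684609966809 24.468819184717876 [ 0.57364445 -0.79237804  8.60990107]
```

View pics/g2.png

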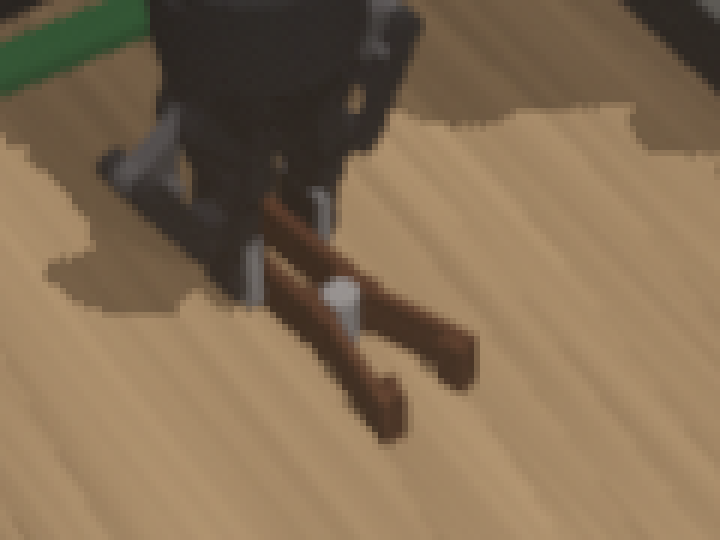

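The clip is squeezed fully open, with a gap of about 24.5 mm against the 26 mm stop, and the jaws are spread. Next I'll lift it, line it up in front of the card, and re-measure.

```bash
python3 - <<'E'
from h import *
import cv2
robot.line_to([.5423,-.1921,.1006],velocity=.08)
a=[180,0,91.53]
robot.line_to([.5457,-.044,.1006],a,velocity=.12)
print(robot.current_time_s(),robot.current_finger_gap(),robot.current_tool_pos(),robot.current_eef_rot(),robot.current_contact_force())
f=vision.grab_frame("scene"); cv2.imwrite("pics/g3f.png",f[:,:,::-1])
c0,r0,w,h,k=300,215,140,140,5
o=cv2.resize(f[r0:r0+h,c0:c0+w,::-1],(0,0),fx=4,fy=4,interpolation=cv2.INTER_NEAREST);cv2.imwrite("pics/g3.png",o)
f=vision.grab_frame("top"); cv2.imwrite("pics/g3tf.png",f[:,:,::-1])
cv2.imwrite("pics/g3t.png",cv2.resize(f[165:265,150:340,::-1],(0,0),fx=4,fy=4,interpolation=cv2.INTER_NEAREST))
E
```

```text
8.4333 0.2917986463025758 [ 0.54556059 -0.04512066  0.10076714] [1.79988733e+02 3.95304001e-02 9.14386634e+01] [-1.06736882 -0.4097457  -0.75804236]
```

View pics/g3.png

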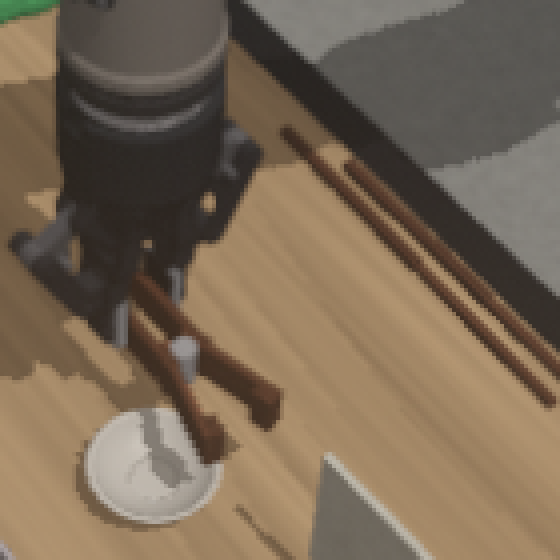

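View pics/g3t.png

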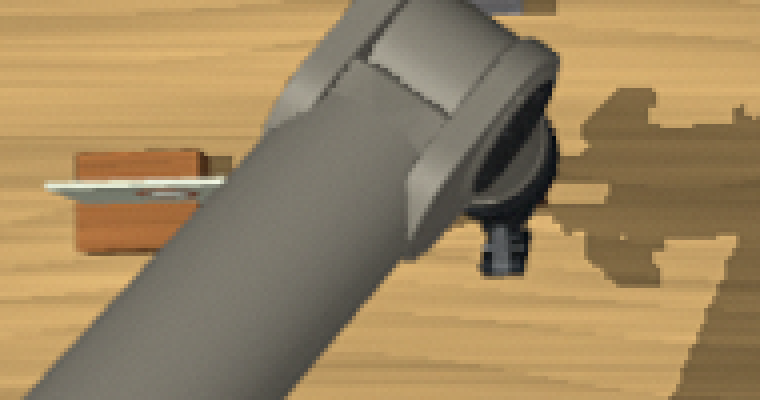

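```bash
python3 - <<'E'
from h import *
import cv2
f=cv2.imread("pics/g3f.png")
c0,r0,w,h,k=320,275,60,60,12
o=cv2.resize(f[r0:r0+h,c0:c0+w],(0,0),fx=k,fy=k,interpolation=cv2.INTER_NEAREST)
for i in range(0,60,10):
    cv2.putText(o,str(c0+i),(i*k,12),0,.35,(255,0,255),1);cv2.putText(o,str(r0+i),(0,i*k+4),0,.35,(255,0,255),1)
# prediction overlay
t=robot.current_tool_pos(); y=np.radians(91.44); 
p=(t[0]+.035*np.cos(y),t[1]+.035*np.sin(y),y); print(p)
c,s=np.cos(.245),np.sin(.245)
for sg in(1,-1):
  for x,yy in((52,11),(52,0),(-55,26.5)):
    X=x*c-yy*s;Y=sg*(x*s+yy*c)
    a=[]
    for z in(24,0):
        u=(proj("scene",place(p,(X,Y,z),.0825))[0]+.5-[c0,r0])*k; a.append(tuple(int(v) for v in u))
    cv2.line(o,a[0],a[1],(0,255,0),1)
u=(proj("scene",place(p,(0,0,24),.0825))[0]+.5-[c0,r0])*k; cv2.circle(o,tuple(int(v) for v in u),5,(0,255,0),1)
cv2.imwrite("pics/g3z.png",o)
E
```

```text
(np.float64(0.5447169000236713), np.float64(-0.010152127064617121), np.float64(1.595929068023615))
```

View pics/g3z.png

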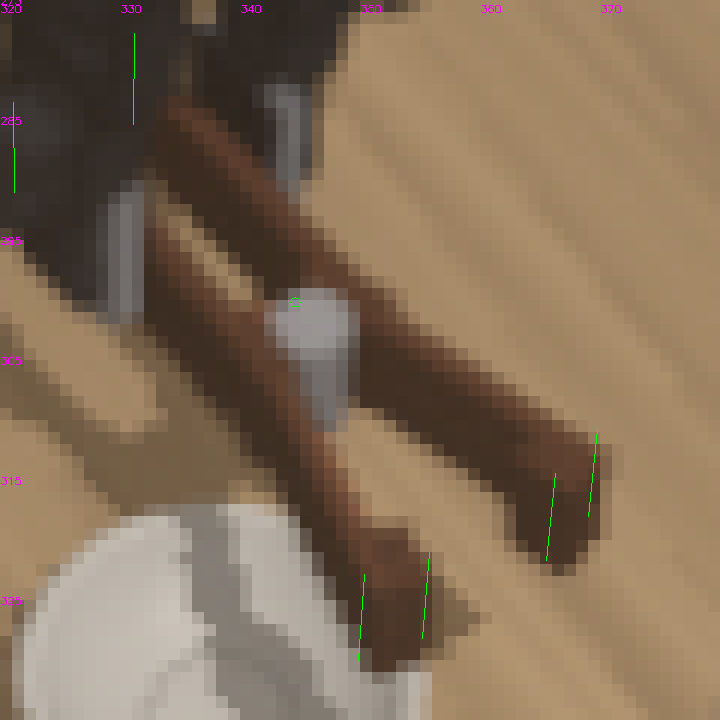

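```bash
python3 - <<'E'
from h import *
import h
S=lambda z:px(z,(320,275),12)
c,s=np.cos(.245),np.sin(.245)
def L(x,y,sg,z): return (x*c-y*s,sg*(x*s+y*c),z)
obs=[("scene",L(52,11,1,24),S((606,445))),("scene",L(52,11,1,0),S((600,532))),("scene",L(52,0,1,0),S((555,573))),
("scene",L(52,11,-1,24),S((368,586))),("scene",L(52,11,-1,0),S((370,668))),("scene",L(52,0,-1,24),S((430,548))),("scene",L(52,0,-1,0),S((428,655))),
("scene",(0,0,24),S((313,318)))]
for z0 in(.0815,.0825,.0835):
    f=lambda p:np.concatenate([proj(n,place(p,l,z0))[0]-u for n,l,u in obs])
    r=least_squares(f,(.545,-.01,1.6),loss="soft_l1",f_scale=.7); print(z0,r.x.round(4),np.degrees(r.x[2]),f(r.x).reshape(-1,2).round(2).tolist())
E
```

```text
0.0815 [ 0.5433 -0.0081  1.5662] 89.73769995969222 [[0.19, -0.04], [-0.13, 0.0], [0.05, 0.15], [0.13, -0.16], [-0.52, 0.21], [0.44, 1.28], [0.03, -0.41], [-0.24, -0.57]]
0.0825 [ 0.5438 -0.0076  1.5662] 89.73632966319705 [[0.2, -0.05], [-0.12, 0.0], [0.06, 0.15], [0.12, -0.16], [-0.53, 0.22], [0.44, 1.29], [0.03, -0.4], [-0.26, -0.6]]
0.0835 [ 0.5442 -0.0071  1.5662] 89.73487968395972 [[0.22, -0.07], [-0.1, -0.0], [0.07, 0.15], [0.11, -0.15], [-0.54, 0.23], [0.43, 1.29], [0.02, -0.39], [-0.27, -0.62]]
```

The clip is level, fully open and centred on the card line to within 1 mm. It sits about 2.5 mm further forward in the pads than assumed. I'll advance 79 mm along the card axis, which puts the tips 20 mm in.

```bash
python3 - <<'E'
from h import *
import cv2
print(robot.line_to([.5437,.0339,.1006],[180,0,91.6],velocity=.05,f_stop=5))
robot.pause(.3)
print(robot.current_time_s(),robot.current_finger_gap(),robot.current_tool_pos(),robot.current_eef_rot(),robot.current_contact_force())
f=vision.grab_frame("scene"); cv2.imwrite("pics/g4f.png",f[:,:,::-1])
c0,r0,w,h,k=345,300,75,75,10
o=cv2.resize(f[r0:r0+h,c0:c0+w,::-1],(0,0),fx=8,fy=8,interpolation=cv2.INTER_CUBIC);cv2.imwrite("pics/g4.png",o)
f=vision.grab_frame("top"); cv2.imwrite("pics/g4tf.png",f[:,:,::-1])
cv2.imwrite("pics/g4t.png",cv2.resize(f[165:265,150:340,::-1],(0,0),fx=4,fy=4,interpolation=cv2.INTER_NEAREST))
E
```

```text
False
10.5417 0.2890747727803635 [0.54371013 0.03379628 0.10061601] [1.79999269e+02 1.57573845e-04 9.15910966e+01] [-0.20072788 -0.37092015  0.11922736]
```

View pics/g4.png

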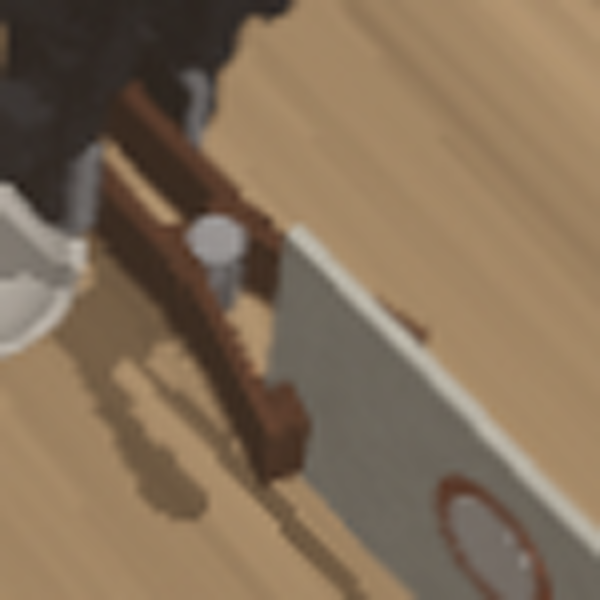

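View pics/g4f.png

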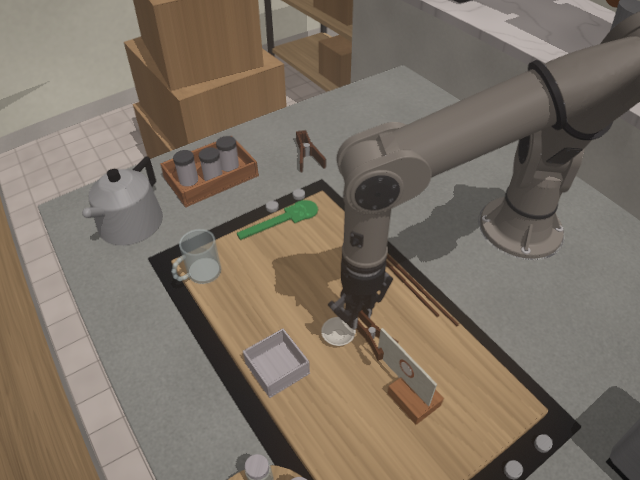

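View pics/g4t.png

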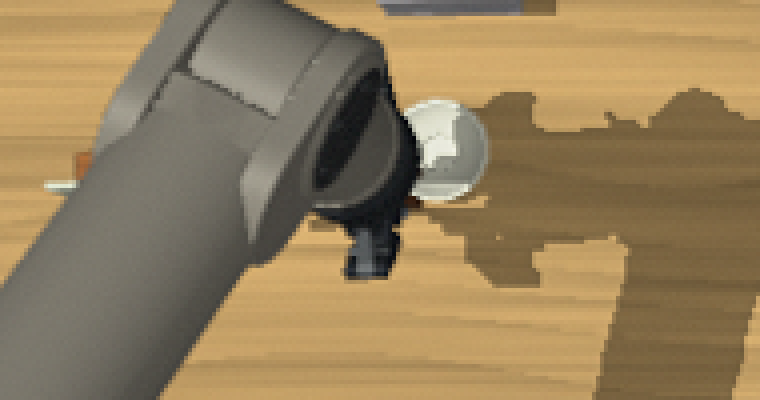

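```bash
python3 - <<'E'
from h import *
import cv2
c0,r0,k=345,300,8
o=cv2.imread("pics/g4.png")
y=np.radians(91.6); t=robot.current_tool_pos()
c,s=np.cos(.245),np.sin(.245)
d=lambda P:tuple(int(v) for v in (proj("scene",P)[0]+.5-[c0,r0])*k)
for off,col in((.035,(0,255,0)),(.0375,(0,0,255))):
  p=(t[0]+off*np.cos(y),t[1]+off*np.sin(y),y)
  for sg in(1,-1):
    for x,yy in((52,11),(52,0)):
      X=x*c-yy*s;Y=sg*(x*s+yy*c)
      cv2.line(o,d(place(p,(X,Y,24),.0825)),d(place(p,(X,Y,0),.0825)),col,1)
  cv2.circle(o,d(place(p,(0,0,24),.0825)),4,col,1)
  # tip position in card frame
  e=np.array([.542,.0962]);yc=np.radians(91.53);tip=np.array(p[:2])+.0446*np.array([np.cos(y),np.sin(y)])-e
  print(off,"tip mid in card frame mm",1000*tip@[np.cos(yc),np.sin(yc)],1000*tip@[-np.sin(yc),np.cos(yc)])
for a in((0,-2,107),(0,-2,22),(0,2,107)): cv2.circle(o,d(place((.542,.0962,np.radians(91.53)),a)),3,(255,0,0),1)
cv2.imwrite("pics/g4o.png",o)
E
```

```text
0.035 tip mid in card frame mm 17.255106820919554 0.0642895915967652
0.0375 tip mid in card frame mm 19.75510495513808 0.06734391702790667
```

View pics/g4o.png

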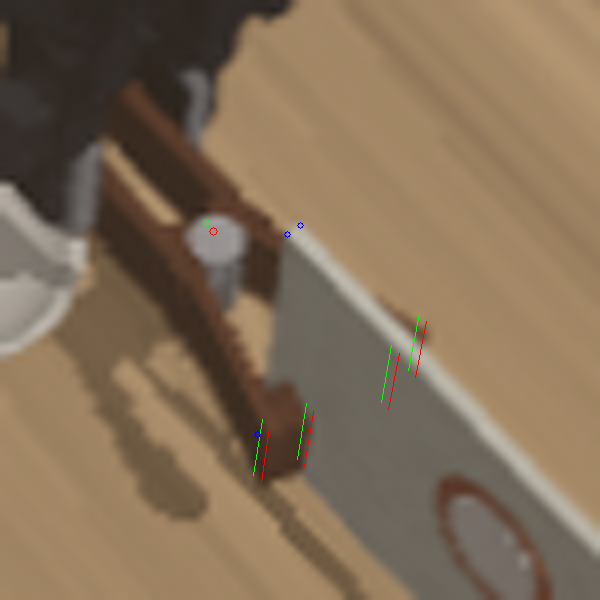

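The overlay at the 37.5 mm offset matches, the card corners are where they were at the start, and nothing is touching. Handing in.

```bash
python3 - <<'E'
from h import *
print(robot.current_time_s(),robot.current_finger_gap(),robot.current_contact_force()); workorder.close_job()
E
```

```text
10.6417 0.2895664509273647 [-0.91347928  0.69172301 -0.26686675]
the job is handed in; nothing more can be done
```

I picked up the smaller clip by its handles, squeezed it to its stop with a 35 N grip, and brought it around the card's free edge. I handed the job in at 10.6 s, still holding it squeezed open.

**Position:** the last picture and the tool reading put the jaw tips about 20 mm in from the edge. They are halfway up and within about 1 mm of centre, which leaves roughly 9 mm clear on each side at the tips. The far jaw is mostly hidden behind the card, so its clearance comes from the fitted model rather than from seeing it directly.

**Contact and surroundings:** the contact force was about 1 N, which is noise level. The card's corner shows at the same pixel as before. No other object was touched on the way, and none looks moved in the last pictures.

**Disagreements in the checks:**
- **Forward offset:** the clip sat about 2.5 mm further forward in the pads than planned, and I corrected for that.
- **Yaw:** the camera fit put the clip's direction about 1.7° off the tool's. I took that as pixel noise, because the handles lie flat against the pads.

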